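Pack the passed transformer set into the transit tray

ROBOT

A 6-joint arm with a two-finger parallel gripper is mounted at the origin on a cart in front of the work surface, level with it; the furniture and walls round the work are solid. World frame = base frame: x ahead of the robot, y to its left, z up, the work surface at z = 0. Lengths are in m, angles in rad, forces in N, time in s.
With the tool pointing down it reaches from about 0.3 to 0.825 m from the base axis. Payload 5.4 kg.
Tool frame: the origin (TCP) lies on the centre line of the jaws, within the pads' length; the fingertips stand manip.nose_length ahead of it and the grasp point (between the pads) lies 2 mm behind it (manip.nose_length is the distance from the TCP to the fingertips, in m); x points along the fingers, y is the direction in which the jaws open and shut, and the axes are right-handed (so a half turn about x gives the same grasp; the last joint's range is limited). The gripper opens to 92 mm and grips with 3 to 60 N. Pads are 20 mm wide; open, the fingers measure 128 mm over their backs; the gripper's body (75 mm by 189 mm) begins 69 mm behind the grasp point.
Start: joints at [-1.446, 0.158, 1.597, -0, 1.386, -0.21], TCP at [0.189, -0.543, 0.232] pointing down, gripper open.
Joint ranges: [-2.91, 2.91], [-0.94, 2.29], [0.18, 2.7], [-1.29, 4.43], [0.17, 2.64], [-3, 3]. Speed limits (rad/s): [2.57, 2.57, 3.14, 3.14, 3.14, 3.14].

INTERFACE

Orientations are given as a unit quaternion [w, x, y, z].
In Python, from plant import readout, optics, job, manip gives the robot as it stands.
- The arm moves only by the tool jog_arm, never from a script. Its argument "rows" is a list that holds one entry, the list of rows, each a list of 5 numbers: the shift along the tool's x, y, z in cm, then the turn about the tool's x in degrees, then the closure in counts, from 0 (fully open) to 255 (shut). In form: [[[tx, ty, tz, spin, hand], ...]]. A call has 1 to 20 rows; each row shifts and turns the commanded pose from where the row before left it, along the tool's axes as they then stand; what a row does not reach is not made up. A row lasts 1/8 s, in which the tool goes at most 62.5 mm and 10.7 degrees, less where a joint would pass 70% of its speed; a pose out of reach is approached as far as the arm can. A call with a gripper value outside its range is refused whole. The fingers move at their own pace and stop on an object; the grip force is fixed at half the most. Time passes only in rows, so rows that do not move let the fingers close. It gives the time, the measured TCP pose, the force and the opening at its end, in the units of the state.
- readout.read_state(): the state, without advancing time (a new reading comes with each control period).
- optics.camera(name): name is "scene" or "top"; returns (picture, depth): 384x512x3 uint8, red, green, blue; 384x512 float32, m along the optical axis (not along the pixel's ray), 0 where there is no reading.
- optics.calibration(name): a dict with "intrinsics" (3x3 intrinsics, pixels), "dist" ([k1, k2, p1, p2, k3] as OpenCV has them; the pictures are not rectified), "origin" and "orientation" of the camera in the world. Camera axes: x right, y up, looking along -z (the intrinsics and any distortion apply to the point x, -y, -z); pixel columns grow to the right and rows downward; lengths in m; the calibration is good to about 2 mm. A picture is of the moment at which its call begins. calibration takes no time and is no camera call.
- job.finish_job(): hands the job in, once; it reports no verdict.
The state is a dict: "time": time; "q": joint angles; "qd": joint speeds; "tau": joint torques, N m; "position": TCP position; "ee_rot": TCP orientation; "wrist_force": force on the tool from outside, world axes, zero at the start; "torque": the same for the moment, N m; "gripper_width": finger opening in m.
Only numpy, scipy, OpenCV 4.12 (cv2) and the standard library are available. Lean on these libraries where they do the work, as an engineer would, in place of code of your own. Each camera call takes 0.05 s, during which the arm holds its last target. There are 200 camera calls.

TASK

The high-voltage test is done: pack the passed set into the black transit tray for dispatch. Seat the large, the medium and the small transformer that carry a green dot, and the green toroid, each upright and fully down in the pocket made for its size. Leave the two transformers with a red dot where they stand.

Things in the scene. Friction and masses are not known exactly. Their poses are not given: they have to be found in the camera images.
- large_pass_center (a point): Loose E-core transformer, yellow tape top, black core, 18 mm round GREEN dot (passed) on top. 81 mm long along its y (pins at the ends), 35 wide along x, 38 high; solid core 68 x 32 x 37. Stands upright; grip across its width. Point: its centre, half-way up (19 mm over its underside); z up. The largest of all; about 0.26 kg.
- medium_pass_center (a point): Loose E-core transformer, yellow tape top, black core, 18 mm round GREEN dot (passed) on top. 65 mm long along its y (pins at the ends), 29 wide along x, 29 high; solid core 52 x 24 x 28. Stands upright; grip across its width. Point: its centre, half-way up (14.5 mm over its underside); z up. About 0.12 kg.
- small_pass_center (a point): Loose E-core transformer, yellow tape top, black core, 18 mm round GREEN dot (passed) on top. 43 mm long along its y (pins at the ends), 31 wide along x, 29 high; solid core 30 x 28 x 28. Stands upright; grip across its width. Point: its centre, half-way up (14.5 mm over its underside); z up. About 0.08 kg.
- toroid_center (a point): Loose toroid choke lying flat: green ring core wound with copper wire, 40 mm across, 12 mm high, two short wire ends to its -y side (46 mm over all). Grip it outside, across x. Point: centre of the ring, half-way up (6 mm over its underside); z up. About 0.04 kg. (A 30 mm yellow ring that lies to one side is not it.)
- medium_fail_center (a point): Loose E-core transformer, yellow tape top, black core, 18 mm round RED dot (failed) on top. 65 mm long along its y (pins at the ends), 29 wide along x, 29 high; solid core 52 x 24 x 28. Stands upright; grip across its width. Point: its centre, half-way up (14.5 mm over its underside); z up. Otherwise just like the medium one that passed. Stays where it is.
- small_fail_center (a point): Loose E-core transformer, yellow tape top, black core, 18 mm round RED dot (failed) on top. 43 mm long along its y (pins at the ends), 31 wide along x, 29 high; solid core 30 x 28 x 28. Stands upright; grip across its width. Point: its centre, half-way up (14.5 mm over its underside); z up. Otherwise just like the small one that passed. Stays where it is.
- nest_large_floor (a point): Nest for the large transformer (longest pocket): grey block 68 (x) by 92 mm (y), rim 17 mm over the bench, one of four swapped about in a black tray, fixed to the bench (lip 12 mm high). Centred pocket 39 (x) by 84 (y), 10 mm deep, black floor; 34 mm wide finger notches mid-way through both x sides. Point: centre of the pocket's floor, 7 mm over the bench. Nests 70 mm apart in x, 94 in y.
- nest_medium_floor (a point): Nest for the medium transformer (second longest pocket): grey block 68 (x) by 92 mm (y), rim 17 mm over the bench, one of four swapped about in a black tray, fixed to the bench (lip 12 mm high). Centred pocket 33 (x) by 68 (y), 10 mm deep, black floor; 34 mm wide finger notches mid-way through both x sides. Point: centre of the pocket's floor, 7 mm over the bench. Nests 70 mm apart in x, 94 in y.
- nest_small_floor (a point): Nest for the small transformer (shortest pocket): grey block 68 (x) by 92 mm (y), rim 17 mm over the bench, one of four swapped about in a black tray, fixed to the bench (lip 12 mm high). Centred pocket 35 (x) by 47 (y), 10 mm deep, black floor; 34 mm wide finger notches mid-way through both x sides. Point: centre of the pocket's floor, 7 mm over the bench. Nests 70 mm apart in x, 94 in y.
- nest_toroid_floor (a point): Nest for the toroid (square shallow pocket): grey block 68 (x) by 92 mm (y), rim 17 mm over the bench, one of four swapped about in a black tray, fixed to the bench (lip 12 mm high). Centred pocket 50 (x) by 52 (y), 6 mm deep, black floor; 34 mm wide finger notches mid-way through both x sides. Point: centre of the pocket's floor, 11 mm over the bench. Nests 70 mm apart in x, 94 in y.
Not all that is in view belongs to the job. What is shaped like the part that bears small_pass_center but purple is not meant.

How it is judged:
At the end, for the whole second after the job is handed in: Each passed part at rest and released in its own pocket: within 12 mm of the pocket's centre from above, on its floor within 3.5 mm, upright within 0.12 rad, transformers lengthwise within 0.25 rad (either way; toroid any turn). Red-dotted ones within 30 mm of their starts (horizontal distance between large_pass_center and nest_large_floor below 0.012 m and z of large_pass_center in the frame of nest_large_floor between 0.015 and 0.023 m and angle between each of large_pass_center, medium_pass_center, small_pass_center, toroid_center's own z axis and vertical below 0.12 rad and angle between the y axis of large_pass_center and the y axis of nest_large_floor, either way round below 0.25 rad and linear speed of each of large_pass, medium_pass, small_pass, toroid below 0.02 m/s and horizontal distance between medium_pass_center and nest_medium_floor below 0.012 m and z of medium_pass_center in the frame of nest_medium_floor between 0.0105 and 0.0185 m and angle between the y axis of medium_pass_center and the y axis of nest_medium_floor, either way round below 0.25 rad and horizontal distance between small_pass_center and nest_small_floor below 0.012 m and z of small_pass_center in the frame of nest_small_floor between 0.0105 and 0.0185 m and angle between the y axis of small_pass_center and the y axis of nest_small_floor, either way round below 0.25 rad and horizontal distance between toroid_center and nest_toroid_floor below 0.012 m and z of toroid_center in the frame of nest_toroid_floor between 0.003 and 0.0095 m and distance of each of medium_fail_center, small_fail_center from where it was at the start of the episode below 0.03 m); the robot touches nothing.
It fails at once if the red-dotted medium transformer is lifted or pushed away from its place (distance of medium_fail_center from where it was at the start of the episode above 0.03 m).
It fails at once if the red-dotted small transformer is lifted or pushed away from its place (distance of small_fail_center from where it was at the start of the episode above 0.03 m).
It also fails if it takes over 93 s, if anything falls off the work surface, if the arm or the gripper's body presses on something with over 40 N, if the wrist force passes 120 N, or if a joint passes its speed limit or range.

## Working session

There is one attempt and no reset: what is moved stays moved. The work goes in short steps, Python scripts to look and compute and a tool call to move; the robot and the scene stay as the last step left them, time stands still between calls to the robot, and variables do not carry over. Pictures are saved under pics/ and viewed, about 12 in all and at most 16, crops included, and the job is handed in when it is done.

Besides the shell and the picture viewer there is one more tool, called as name([rows], argument=value, ...), one row to a line, values as JSON. jog_arm: Moves the arm, as the interface text tells. Its arguments: {"type":"object","properties":{"rows":{"type":"array"}},"required":["rows"]}

```bash
mkdir -p pics; ls
python3 - <<'E'
from plant import readout, optics, job, manip
import cv2
print(readout.read_state()); print(manip.nose_length)
for n in("top","scene"):
    p,d=optics.camera(n); c=optics.calibration(n); print(n,c)
    cv2.imwrite(f"pics/{n}0.png",cv2.resize(p[:,:,::-1],(800,600)))
    import numpy as np; np.savez(f"{n}0.npz",p=p,d=d)
E
```

```text
pics
{'time': 0.0, 'q': array([-1.44607158e+00,  1.59052700e-01,  1.59823812e+00, -2.87954625e-05,
        1.38619926e+00, -2.10153865e-01]), 'qd': array([ 0.00050943, -0.00072088,  0.00083537,  0.00090226,  0.00011603,
        0.0010128 ]), 'tau': array([-3.08731251e-04, -3.85573196e+01, -3.22104621e+01,  7.01183081e-02,
        3.79607803e-02, -1.50399351e-04]), 'position': array([ 0.18884209, -0.54246713,  0.2306139 ]), 'ee_rot': array([ 0.11717615,  0.69723575,  0.11851747, -0.69719845]), 'wrist_force': array([-0.14471837, -0.02582393, -0.49221166]), 'torque': array([ 0.02601128, -0.02056817, -0.01001518]), 'gripper_width': 0.09176996602361262}
0.017
top {'intrinsics': array([[442.94846092,   0.        , 256.50357155],
       [  0.        , 442.94846092, 192.62137996],
       [  0.        ,   0.        ,   1.        ]]), 'dist': array([-0.01516513,  0.        ,  0.        ,  0.        ,  0.        ]), 'origin': array([ 0.39730683, -0.2553487 ,  1.10371841]), 'orientation': array([-0.69804783, -0.04745153,  0.03986567,  0.71336408])}
scene {'intrinsics': array([[348.40836522,   0.        , 254.39770266],
       [  0.        , 348.40836522, 189.77733343],
       [  0.        ,   0.        ,   1.        ]]), 'dist': array([0.00248051, 0.        , 0.        , 0.        , 0.        ]), 'origin': array([ 0.12943605, -1.0005977 ,  0.55682098]), 'orientation': array([ 0.84205858,  0.48185835, -0.12092518, -0.21006423])}
```

View pics/top0.png

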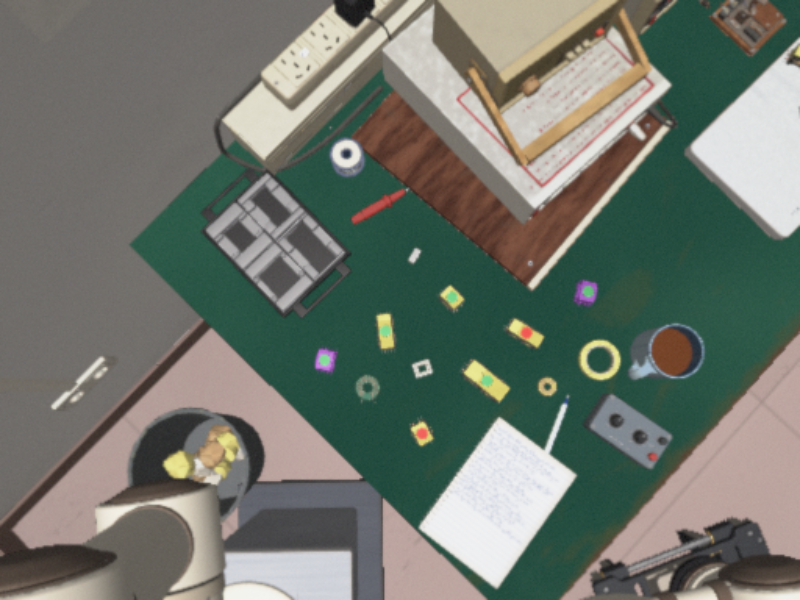

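View pics/scene0.png

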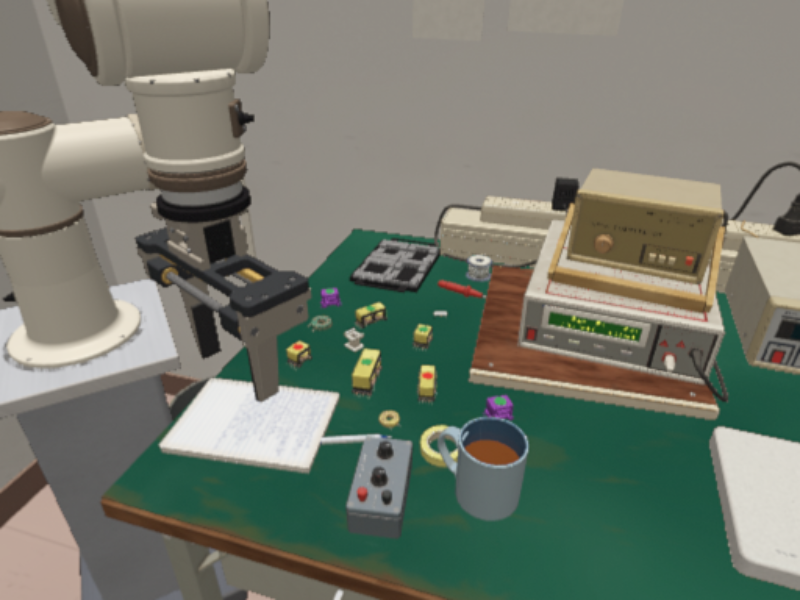

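The wanted parts, as pixels in the 800x600 top view:

- **Large pass:** (486,380).
- **Medium pass:** (386,331). It could be confused with the red-dot medium at (525,332).
- **Small pass:** (452,298). It could be confused with the red-dot small at (421,433) and the purple ones at (325,360) and (586,292).
- **Toroid:** green ring at (367,387). It could be confused with the small ring at (547,386) and the yellow ring at (600,360).
- **Tray:** around (277,245).

```bash
cat > h.py <<'E'
import numpy as np, cv2
from scipy.spatial.transform import Rotation as R
from plant import readout, optics
def cal(n):
    c=optics.calibration(n); q=c["orientation"]; M=R.from_quat([q[1],q[2],q[3],q[0]]).as_matrix()
    return c["intrinsics"],c["dist"],np.array(c["origin"]),M@np.diag([1,-1,-1])
def to_plane(n,uv,z):
    K,D,o,M=cal(n); p=cv2.undistortPoints(np.float64(uv).reshape(-1,1,2),K,D)[:,0]
    r=np.c_[p,np.ones(len(p))]@M.T; z=np.asarray(z); return o+r*((z-o[2])/r[:,2])[:,None]
def to_pix(n,P):
    K,D,o,M=cal(n); P=(np.float64(P).reshape(-1,3)-o)@M
    return cv2.projectPoints(P,np.zeros(3),np.zeros(3),K,D)[0][:,0]
def rectify(n,x0,x1,y0,y1,z,s):
    """top-down map at plane z, s px/m; column=-y... row=-x"""
    X,Y=np.meshgrid(np.arange(x1,x0,-1/s),np.arange(y1,y0,-1/s),indexing='ij')
    uv=to_pix(n,np.c_[X.ravel(),Y.ravel(),0*X.ravel()+z]).astype(np.float32).reshape(*X.shape,2)
    return uv
E
python3 - <<'E'
from h import *
f=np.load('top0.npz');p=f['p'];d=f['d']
hsv=cv2.cvtColor(p,cv2.COLOR_RGB2HSV)
s=512/800
for nm,(u,v),z in [('L',(486,380),.038),('M',(386,331),.029),('S',(452,298),.029),('Mf',(525,332),.029),('Sf',(421,433),.029)]:
    u*=s;v*=s
    m=np.zeros(p.shape[:2],np.uint8);cv2.circle(m,(int(u),int(v)),24,255,-1)
    bright=((hsv[...,2]>120)&(hsv[...,1]>80)).astype(np.uint8)*m
    n,l,st,ce=cv2.connectedComponentsWithStats(bright)
    k=l[int(v),int(u)]; ys,xs=np.where(l==k)
    W=to_plane('top',np.c_[xs,ys],z)[:,:2]
    (c,wh,a)=cv2.minAreaRect((W*1000).astype(np.float32))
    box=cv2.boxPoints((c,wh,a));e=[box[1]-box[0],box[2]-box[1]];e=max(e,key=np.linalg.norm)
    dm=(np.abs(hsv[...,0].astype(int)-60)<20)&(l==k) if 'f' not in nm else ((hsv[...,0]<8)|(hsv[...,0]>172))&(l==k)
    y2,x2=np.where(dm); dc=to_plane('top',[[x2.mean(),y2.mean()]],z)[0,:2] if len(x2) else None
    print(nm,len(xs),'mean',W.mean(0).round(4),'rect',np.round(c,1),np.round(wh,1),'dir',np.degrees(np.arctan2(e[1],e[0])).round(1)%180,'dot',dc, 'depth',d[int(v),int(u)])
# crops
a=p[95:205,120:240];b=p[170:300,195:355]
cv2.imwrite('pics/tray.png',cv2.resize(a[:,:,::-1],None,fx=5,fy=5,interpolation=cv2.INTER_CUBIC))
cv2.imwrite('pics/parts.png',cv2.resize(b[:,:,::-1],None,fx=4.5,fy=4.5,interpolation=cv2.INTER_CUBIC))
print('corners',to_plane('top',np.array([[277,245],[367,387],[203,235],[290,312],[265,172],[345,250]])*s,.012).round(3))
E
```

```text
L 348 mean [ 0.4051 -0.3731] rect [ 405.2 -373.1] [71.2 28.1] dir 50.0 dot [ 0.40534301 -0.3732849 ] depth 1.0570455
M 194 mean [ 0.4848 -0.2192] rect [ 484.7 -219.1] [54.2 21.7] dir 7.0 dot [ 0.48575582 -0.21869075] depth 1.0775348
S 124 mean [ 0.5359 -0.3252] rect [ 536.2 -325.4] [31.3 22.7] dir 43.3 dot [ 0.53612299 -0.32432631] depth 1.0800806
Mf 202 mean [ 0.4776 -0.4375] rect [ 477.5 -437.5] [54.6 22. ] dir 55.8 dot [ 0.47767499 -0.43829144] depth 1.0726322
Sf 141 mean [ 0.3271 -0.2721] rect [ 328.3 -272. ] [34.9 24.5] dir 25.6 dot [ 0.32704238 -0.27249848] depth 1.0553092
corners [[ 0.628 -0.048  0.012]
 [ 0.398 -0.189  0.012]
 [ 0.648  0.072  0.012]
 [ 0.519 -0.069  0.012]
 [ 0.75  -0.028  0.012]
 [ 0.618 -0.157  0.012]]
```

View pics/tray.png

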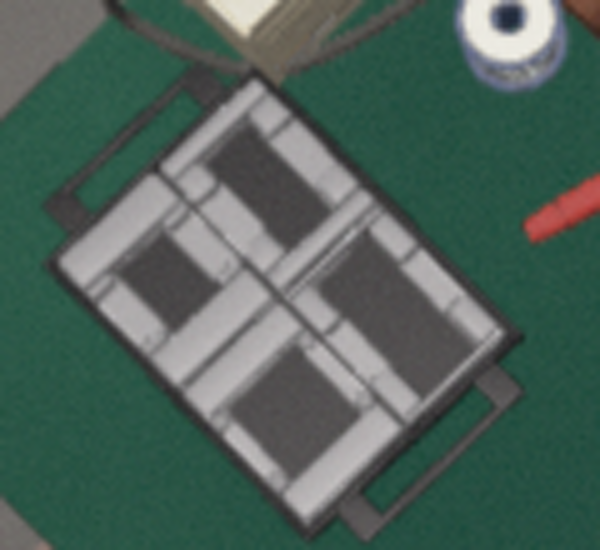

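View pics/parts.png

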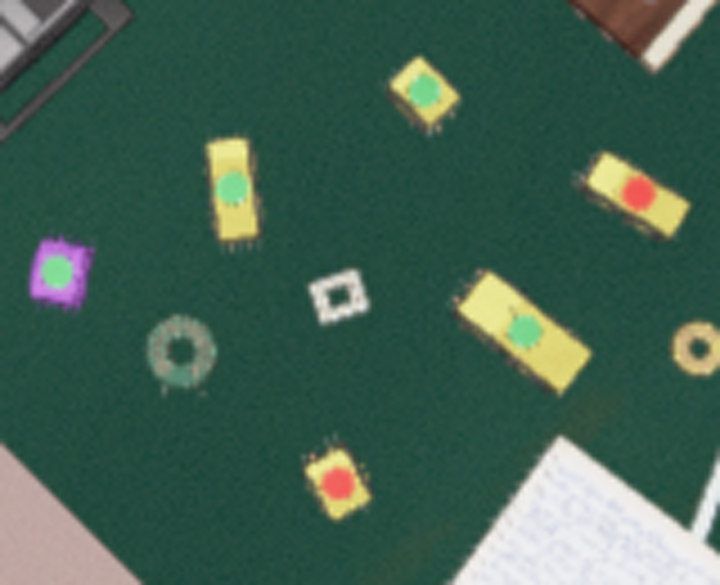

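The tray crop shows the medium pocket at (265,185), large at (400,305), small at (170,285) and toroid at (295,405). In the parts crop, the green-dot large, medium and small parts and the green toroid at (182,351) match the list above. Next I measure the tray and the toroid.

Run:
```python
from h import *
f=np.load('top0.npz');p=f['p'];d=f['d'];hsv=cv2.cvtColor(p,cv2.COLOR_RGB2HSV)
o=np.array([120,95])
# rim blocks: bright grey
m=np.zeros(p.shape[:2],np.uint8)
poly=(np.array([[55,255],[255,75],[525,335],[310,535]])/5+o).astype(int); cv2.fillConvexPoly(m,poly,1)
g=((hsv[...,1]<45)&(hsv[...,2]>125)).astype(np.uint8)*m
ys,xs=np.where(g>0);W=to_plane('top',np.c_[xs,ys],.017)[:,:2]
c,wh,a=cv2.minAreaRect((W*1000).astype(np.float32));print('tray rect',c,wh,a)
box=cv2.boxPoints((c,wh,a));es=[box[1]-box[0],box[2]-box[1]];e=max(es,key=np.linalg.norm);yd=e/np.linalg.norm(e);
if yd[0]<0: yd=-yd
xd=np.array([yd[1],-yd[0]]);c=np.array(c)
print('nest y dir deg',np.degrees(np.arctan2(yd[1],yd[0])))
for sx in(1,-1):
  for sy in(1,-1):
    P=c+35*sx*xd+47*sy*yd; uv=to_pix('top',[*P/1000,.012])[0]
    # dark floor by ray on floor plane
    mm=np.zeros_like(m);cv2.circle(mm,tuple(int(t) for t in uv),22,1,-1)
    dk=((hsv[...,2]<100)&(hsv[...,1]<60)).astype(np.uint8)*mm
    dk=cv2.morphologyEx(dk,cv2.MORPH_OPEN,np.ones((5,5)))
    n,l=cv2.connectedComponents(dk);k=l[int(uv[1]),int(uv[0])];yy,xx=np.where(l==k)
    F=to_plane('top',np.c_[xx,yy],.007)[:,:2]*1000
    r=cv2.minAreaRect(F.astype(np.float32));print('nest',P.round(1),'crop px',((uv-o)*5).round(),'dark',np.round(r[0],1),np.round(r[1],1),len(xx))
t=to_plane('top',[[195+182/4.5,170+351/4.5],[195+185/4.5,170+390/4.5]],.008);print('toroid',t.round(4),'wiredir',np.degrees(np.arctan2(*(t[1]-t[0])[[1,0]])))
Z=optics.calibration('top')['origin'][2]
print('strip depth', [round(float(Z-d[v,u]),3) for u,v in((170,92),(190,70),(180,40),(222,100))],'tray',Z-d[155,178])
# toroid refine: not-cloth mask
x0,y0=235,248
bg=np.median(p[225:235,250:260].reshape(-1,3),0);df=np.abs(p.astype(int)-bg).sum(2)
q=np.zeros_like(m);cv2.circle(q,(x0,y0),12,1,-1);tm=((df>60)*q).astype(np.uint8);ys,xs=np.where(tm>0)
cc,r=cv2.minEnclosingCircle(np.c_[xs,ys].astype(np.float32));print('tor mean',xs.mean(),ys.mean(),cc,r,len(xs),to_plane('top',[[xs.mean(),ys.mean()]],.008))
```

```text
tray rect (634.5677490234375, -44.15016174316406) (184.7010498046875, 136.00082397460938) 43.09870529174805
nest y dir deg 43.0987
nest [692.8 -37.6] crop px [267. 185.] dark [695.3 -35.6] [65.1 30.7] 272
nest [ 624.2 -101.8] crop px [394. 315.] dark [626.4 -99. ] [82.3 37.6] 443
nest [645.   13.5] crop px [166. 279.] dark [647.1  15. ] [42.5 30.4] 194
nest [576.3 -50.7] crop px [292. 411.] dark [577.7 -49.8] [49.  44.3] 331
toroid [[ 0.3976 -0.1904  0.008 ]
 [ 0.3765 -0.1917  0.008 ]] wiredir -176.44465629414535
strip depth [0.04, 0.035, 0.073, -0.044] tray -0.008080715621038959
tor mean 234.67977528089887 247.80337078651687 (235.0, 249.0) 9.434081077575684 178 [[ 0.39812939 -0.18852832  0.008     ]]
```

```bash
cat > plan.py <<'E'
import sys
from h import *
def plan(x,y,jaw,z=None):
    s=readout.read_state();q=s['ee_rot'];M=R.from_quat([q[1],q[2],q[3],q[0]]).as_matrix();p=s['position']
    jn=np.degrees(np.arctan2(M[1,1],M[0,1])); dj=(jaw-jn+90)%180-90
    d=np.array([x-p[0],y-p[1],0]); t=M.T@d*100
    dq=np.degrees(np.arctan2(y,x)-np.arctan2(p[1],p[0]))
    print('t',round(s['time'],2),'pos',p.round(4),'jaw now',jn.round(1),'toolx',M[:,0].round(3),'w',round(s['gripper_width'],4),'F',s['wrist_force'].round(1))
    print('ty,tz cm',t[1:].round(2),'spin',round(-dj,1),'q6 then',round(np.degrees(s['q'][5])-dj+dq), 'dx(down) to z', None if z is None else round((p[2]-z)*100,2))
if __name__=='__main__':
    a=list(map(float,sys.argv[1:])); plan(*a)
E
python3 plan.py .3979 -.1895 94 .02
```

```text
t 0.1 pos [ 0.1888 -0.5425  0.2307] jaw now -70.8 toolx [-0.     0.002 -1.   ] w 0.0922 F [-0.2 -0.7 -0.9]
ty,tz cm [-26.47 -31.35] spin 15.2 q6 then 48 dx(down) to z 21.07
```

jog_arm([
  [[0, -2.65, -3.14, 0, 0], [0, -2.65, -3.14, 0, 0], [0, -2.65, -3.14, 0, 0], [0, -2.65, -3.14, 0, 0], [1.5, -2.65, -3.14, 0, 0], [1.5, -2.65, -3.14, 0, 0], [2, -2.65, -3.14, 0, 0], [2, -2.65, -3.14, 0, 0], [2, -2.65, -3.14, 0, 0], [2, -2.65, -3.14, 0, 0], [1, 0, 0, 7.6, 0], [1, 0, 0, 7.6, 0], [0, 0, 0, 0, 0], [0, 0, 0, 0, 0]],
])

```text
time: 1.85
position: [0.3984, -0.1897, 0.1018]
ee_rot: [0.025, 0.707, 0.025, -0.707]
wrist_force: [-0.7, 0.1, -0.5]
gripper_width: 0.0918
```

```bash
python3 plan.py .3979 -.1895 94 .02
```

```text
t 1.85 pos [ 0.3984 -0.1897  0.1018] jaw now -85.9 toolx [ 0. -0. -1.] w 0.0918 F [-0.7  0.1 -0.5]
ty,tz cm [-0.03  0.05] spin 0.1 q6 then 45 dx(down) to z 8.18
```

jog_arm([
  [[2.5, 0, 0, 0, 40], [2.5, 0, 0, 0, 80], [2, 0, 0, 0, 100], [1.1, 0, 0, 0, 110], [0, 0, 0, 0, 140], [0, 0, 0, 0, 200], [0, 0, 0, 0, 200], [0, 0, 0, 0, 200], [0, 0, 0, 0, 200], [-2.5, 0, 0, 0, 200], [-2.5, 0, 0, 0, 200], [-2.5, 0, 0, 0, 200], [0, 0, 0, 0, 200]],
])

```text
time: 3.48
position: [0.3997, -0.1907, 0.0973]
ee_rot: [0.026, 0.708, 0.024, -0.705]
wrist_force: [-0.4, 0.2, -0.1]
gripper_width: 0.0386
```

```bash
python3 plan.py .5768 -.0503 133 .031
```

```text
t 3.48 pos [ 0.3997 -0.1907  0.0973] jaw now -86.0 toolx [ 0.003 -0.003 -1.   ] w 0.0386 F [-0.4  0.2 -0.1]
ty,tz cm [-12.77 -18.64] spin -39.0 q6 then 26 dx(down) to z 6.63
```

jog_arm([
  [[0, -1.6, -2.33, 0, 200], [0, -1.6, -2.33, 0, 200], [0, -1.6, -2.33, 0, 200], [0, -1.6, -2.33, 0, 200], [0, -1.6, -2.33, 0, 200], [0, -1.6, -2.33, 0, 200], [0, -1.6, -2.33, 0, 200], [0, -1.57, -2.33, 0, 200], [0, 0, 0, -9.75, 200], [0, 0, 0, -9.75, 200], [0, 0, 0, -9.75, 200], [0, 0, 0, -9.75, 200], [0, 0, 0, 0, 200], [0, 0, 0, 0, 200]],
])

```text
time: 5.22
position: [0.575, -0.0491, 0.0946]
ee_rot: [-0.258, -0.658, -0.258, 0.659]
wrist_force: [-0.2, 0.6, -0.8]
gripper_width: 0.0389
```

```bash
python3 plan.py .5768 -.0503 133 .032
```

```text
t 5.22 pos [ 0.575  -0.0491  0.0946] jaw now -47.2 toolx [-0.001  0.    -1.   ] w 0.0389 F [-0.2  0.6 -0.8]
ty,tz cm [ 0.21 -0.06] spin -0.2 q6 then 30 dx(down) to z 6.26
```

jog_arm([
  [[2, 0.2, -0.06, 0, 200], [2, 0, 0, 0, 200], [1.5, 0, 0, 0, 200], [0.5, 0, 0, 0, 200], [0, 0, 0, 0, 200], [0, 0, 0, 0, 200]],
])

```text
time: 5.98
position: [0.578, -0.0505, 0.0364]
ee_rot: [0.259, 0.658, 0.259, -0.658]
wrist_force: [0.6, -0.3, -0.4]
gripper_width: 0.0387
```

```bash
python3 plan.py .5768 -.0503 133 .032
```

```text
t 5.97 pos [ 0.578  -0.0505  0.0364] jaw now -47.0 toolx [ 0.001 -0.    -1.   ] w 0.0387 F [ 0.6 -0.3 -0.4]
ty,tz cm [-0.09  0.07] spin -0.0 q6 then 30 dx(down) to z 0.44
```

jog_arm([
  [[0.4, -0.1, 0.05, 0, 200], [0, 0, 0, 0, 200], [0, 0, 0, 0, 160], [0, 0, 0, 0, 115], [0, 0, 0, 0, 115], [-2, 0, 0, 0, 115], [-3, 0, 0, 0, 115], [-4, 0, 0, 0, 115], [-3, 0, 0, 0, 60], [0, 0, 0, 0, 0]],
])

```text
time: 7.22
position: [0.5785, -0.0506, 0.156]
ee_rot: [0.261, 0.66, 0.257, -0.656]
wrist_force: [-0.1, -0.9, 0.2]
gripper_width: 0.0683
```

```bash
python3 plan.py .405 -.373 -40 .10
```

```text
t 7.22 pos [ 0.5785 -0.0506  0.156 ] jaw now -47.0 toolx [ 0.007 -0.002 -1.   ] w 0.0683 F [-0.1 -0.9  0.2]
ty,tz cm [11.75 34.68] spin -7.0 q6 then -15 dx(down) to z 5.6
```

jog_arm([
  [[0, 1.31, 3.85, 0, 0], [0, 1.31, 3.85, 0, 0], [0, 1.31, 3.85, 0, 0], [0, 1.31, 3.85, 0, 0], [0, 1.31, 3.85, 0, 0], [1, 1.31, 3.85, 0, 0], [1, 1.31, 3.85, 0, 0], [1, 1.31, 3.85, 0, 0], [1, 1.31, 3.85, 0, 0], [1, 0, 0, -7, 0], [0, 0, 0, 0, 0], [0, 0, 0, 0, 0]],
])

```text
time: 8.72
position: [0.4032, -0.3719, 0.1015]
ee_rot: [-0.298, -0.641, -0.299, 0.641]
wrist_force: [0.7, 0.9, 0.4]
gripper_width: 0.0923
```

```bash
python3 plan.py .405 -.373 -40 .029
python3 - <<'E'
from h import *
p,d=optics.camera('top');np.savez('top1.npz',p=p,d=d)
a=p[95:205,120:240]
cv2.imwrite('pics/tray1.png',cv2.resize(a[:,:,::-1],None,fx=5,fy=5,interpolation=cv2.INTER_CUBIC))
E
```

```text
t 8.72 pos [ 0.4032 -0.3719  0.1015] jaw now -40.1 toolx [-0.     0.001 -1.   ] w 0.0923 F [0.7 0.9 0.4]
ty,tz cm [ 0.21 -0.03] spin -0.1 q6 then -15 dx(down) to z 7.25
```

View pics/tray1.png

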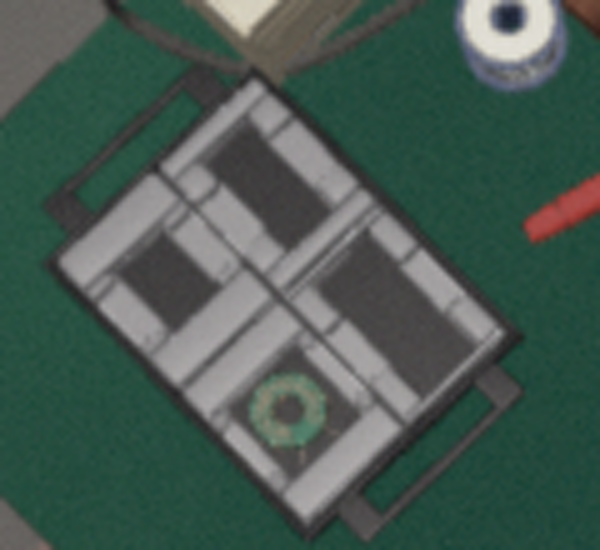

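The toroid lies flat in its pocket with the ring centred at crop (288,409). I use it to get the bias between camera and robot.

Run:
```python
from h import *
p0=np.load('top0.npz')['p'].astype(int);p=np.load('top1.npz')['p']
df=np.abs(p-p0).sum(2)[95:205,120:240]
sat=cv2.cvtColor(p,cv2.COLOR_RGB2HSV)[95:205,120:240,1]
m=np.zeros(df.shape,np.uint8);cv2.circle(m,(58,82),14,1,-1)
ys,xs=np.where((df>60)&(m>0));ring=cv2.minEnclosingCircle(np.c_[xs,ys].astype(np.float32))
y2,x2=np.where((sat>50)&(m>0));print(len(xs),len(x2),ring,xs.mean()*5,ys.mean()*5,x2.mean()*5,y2.mean()*5)
for u,v in((288/5,409/5),(x2.mean(),y2.mean())): print(to_plane('top',[[120+u,95+v]],.019).round(4))
y,x=np.radians(43.1),np.radians(-46.9)
for b in (np.array([.5785,-.0506]),): 
  for u,v in((288/5,409/5),(x2.mean(),y2.mean())):
    e=to_plane('top',[[120+u,95+v]],.019)[0,:2]-b;print('cam-robot: along nestx',e@[np.cos(x),np.sin(x)],'nesty',e@[np.cos(y),np.sin(y)])
```

```text
119 38 ((55.61538314819336, 83.38461303710938), 9.46195125579834) 283.9075630252101 408.0672268907563 293.6842105263158 419.07894736842104
[[ 0.5762 -0.0499  0.019 ]]
[[ 0.571  -0.0527  0.019 ]]
cam-robot: along nestx -0.002131915870638656 nesty -0.0011971261001864676
cam-robot: along nestx -0.0035680835945768935 nesty -0.006885799763274193
```

```bash
python3 plan.py .4068 -.3749 -40 .029
```

```text
t 8.78 pos [ 0.4034 -0.372   0.1018] jaw now -40.1 toolx [ 0. -0. -1.] w 0.0919 F [ 0.9  0.3 -0.5]
ty,tz cm [0.44 0.  ] spin -0.1 q6 then -15 dx(down) to z 7.28
```

jog_arm([
  [[2.4, 0.44, 0, 0, 0], [2.4, 0, 0, 0, 60], [2.0, 0, 0, 0, 90], [0.4, 0, 0, 0, 110], [0, 0, 0, 0, 110], [0, 0, 0, 0, 160], [0, 0, 0, 0, 220], [0, 0, 0, 0, 220], [0, 0, 0, 0, 220], [0, 0, 0, 0, 220]],
])

```text
time: 10.02
position: [0.4064, -0.3753, 0.0303]
ee_rot: [-0.299, -0.641, -0.299, 0.641]
wrist_force: [-3.2, 2.6, 6.2]
gripper_width: 0.0308
```

```bash
python3 plan.py .4068 -.3749 -40 .029
```

```text
t 10.03 pos [ 0.4064 -0.3753  0.0303] jaw now -40.0 toolx [-0.  0. -1.] w 0.0308 F [-3.2  2.6  6.2]
ty,tz cm [ 0.01 -0.06] spin -0.0 q6 then -15 dx(down) to z 0.13
```

jog_arm([
  [[-2, 0, 0, 0, 220], [-4, 0, 0, 0, 220], [-4, 0, 0, 0, 220], [0, 0, 0, 0, 220], [0, 0, 0, 0, 220]],
])

```text
time: 10.65
position: [0.4058, -0.3743, 0.1278]
ee_rot: [-0.298, -0.641, -0.3, 0.641]
wrist_force: [0.4, 0.9, -4.2]
gripper_width: 0.0309
```

```bash
python3 plan.py .6266 -.1028 133.1 .038
```

```text
t 10.65 pos [ 0.4058 -0.3743  0.1278] jaw now -40.0 toolx [-0.001  0.002 -1.   ] w 0.0309 F [ 0.4  0.9 -4.2]
ty,tz cm [ -0.56 -34.99] spin 6.9 q6 then 25 dx(down) to z 8.98
```

jog_arm([
  [[0, -0.06, -3.5, 0, 220], [0, -0.06, -3.5, 0, 220], [0, -0.06, -3.5, 0, 220], [0, -0.06, -3.5, 0, 220], [0, -0.06, -3.5, 0, 220], [0, -0.06, -3.5, 0, 220], [0, -0.05, -3.5, 0, 220], [0, -0.05, -3.5, 0, 220], [0, -0.05, -3.5, 0, 220], [0, -0.05, -3.5, 0, 220], [0, 0, 0, 6.9, 220], [2, 0, 0, 0, 220], [2, 0, 0, 0, 220], [0, 0, 0, 0, 220], [0, 0, 0, 0, 220]],
])

```text
time: 12.52
position: [0.6271, -0.1039, 0.0892]
ee_rot: [-0.259, -0.658, -0.26, 0.658]
wrist_force: [-0.3, 0.1, -2.6]
gripper_width: 0.0309
```

```bash
python3 plan.py .6266 -.1028 133.1 .038
python3 - <<'E'
from h import *
p,d=optics.camera('scene')
u,v=to_pix('scene',[.6266,-.1028,.03])[0];print(u,v)
u,v=int(u),int(v);a=p[v-60:v+40,u-60:u+60]
cv2.imwrite('pics/sc1.png',cv2.resize(a[:,:,::-1],None,fx=6,fy=6,interpolation=cv2.INTER_CUBIC))
E
```

```text
t 12.53 pos [ 0.6271 -0.1039  0.0892] jaw now -46.9 toolx [-0.  0. -1.] w 0.0309 F [-0.3  0.1 -2.6]
ty,tz cm [-0.11 -0.04] spin -0.0 q6 then 27 dx(down) to z 5.12
259.19791216915166 170.01833850007452
```

View pics/sc1.png

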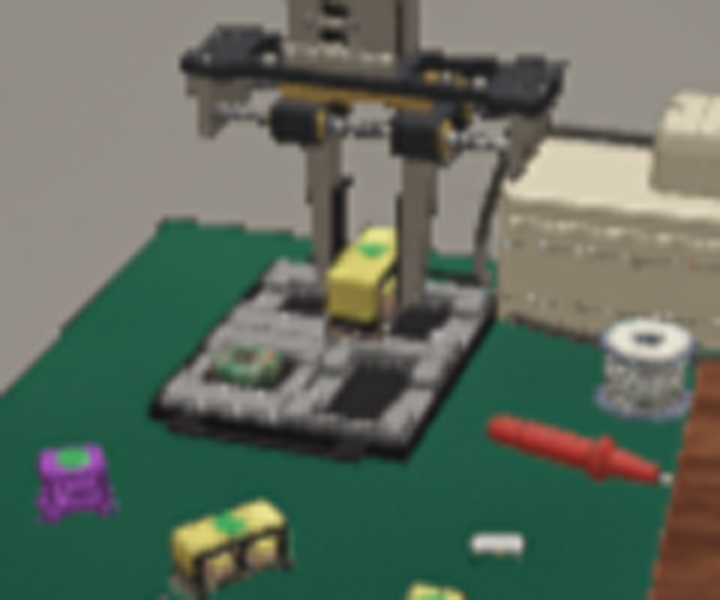

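The large transformer hangs level in the jaws over its pocket. Lowering slowly.

jog_arm([
  [[2, -0.1, -0.04, 0, 220], [2, 0, 0, 0, 220], [0, 0, 0, 0, 220], [0.4, 0, 0, 0, 220], [0.3, 0, 0, 0, 220], [0.3, 0, 0, 0, 220], [0, 0, 0, 0, 220], [0, 0, 0, 0, 220]],
])

```text
time: 13.58
position: [0.627, -0.1026, 0.0398]
ee_rot: [0.26, 0.658, 0.26, -0.658]
wrist_force: [0.9, -0.5, -2.7]
gripper_width: 0.0308
```

```bash
python3 plan.py .6266 -.1028 133.1 .038
```

```text
t 13.57 pos [ 0.627  -0.1026  0.0398] jaw now -46.9 toolx [ 0. -0. -1.] w 0.0308 F [ 0.9 -0.5 -2.7]
ty,tz cm [-0.02  0.04] spin -0.0 q6 then 27 dx(down) to z 0.18
```

jog_arm([
  [[0.2, 0, 0, 0, 220], [0, 0, 0, 0, 220], [0, 0, 0, 0, 180], [0, 0, 0, 0, 135], [0, 0, 0, 0, 135], [-1, 0, 0, 0, 135], [-3, 0, 0, 0, 135], [-4, 0, 0, 0, 135], [-4, 0, 0, 0, 60], [0, 0, 0, 0, 0]],
])

```text
time: 14.82
position: [0.6298, -0.1036, 0.1631]
ee_rot: [0.262, 0.66, 0.257, -0.655]
wrist_force: [-0.0, -0.3, -0.2]
gripper_width: 0.0613
```

```bash
python3 plan.py .5376 -.3269 -46.7 .10
```

```text
t 14.82 pos [ 0.6298 -0.1036  0.1631] jaw now -46.9 toolx [ 0.009 -0.003 -1.   ] w 0.0613 F [-0.  -0.3 -0.2]
ty,tz cm [10.01 21.99] spin -0.2 q6 then 5 dx(down) to z 6.31
```

jog_arm([
  [[0, 1.43, 3.14, 0, 0], [0, 1.43, 3.14, 0, 0], [0, 1.43, 3.14, 0, 0], [0, 1.43, 3.14, 0, 0], [2, 1.43, 3.14, 0, 0], [2, 1.43, 3.14, 0, 0], [2, 1.43, 3.14, 0, 0], [0, 0, 0, 0, 0], [0, 0, 0, 0, 0]],
])

```text
time: 15.95
position: [0.5349, -0.3252, 0.0975]
ee_rot: [0.259, 0.658, 0.26, -0.658]
wrist_force: [-0.1, -0.1, -0.3]
gripper_width: 0.0918
```

```bash
python3 plan.py .5376 -.3269 -46.7 .028;python3 - <<'E'
from h import *
p,d=optics.camera('top');np.savez('top2.npz',p=p,d=d)
a=np.hstack([p[95:205,120:240],p[140:250,230:350]])
cv2.imwrite('pics/tray2.png',cv2.resize(a[:,:,::-1],None,fx=3.3,fy=3.3,interpolation=cv2.INTER_CUBIC))
E
```

```text
t 15.95 pos [ 0.5349 -0.3252  0.0975] jaw now -46.9 toolx [-0.     0.001 -1.   ] w 0.0918 F [-0.1 -0.1 -0.3]
ty,tz cm [ 0.31 -0.08] spin -0.2 q6 then 4 dx(down) to z 6.95
```

View pics/tray2.png

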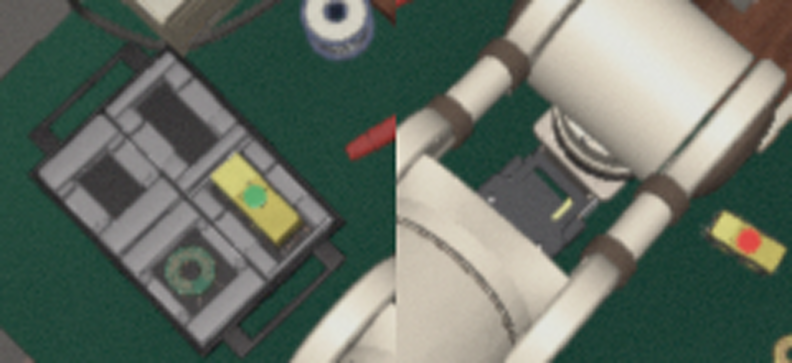

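The large is down in its pocket at (255,197), and the arm is over the small one. Gripping it now.

jog_arm([
  [[2.4, 0.31, -0.08, 0, 0], [2.4, 0, 0, 0, 60], [1.8, 0, 0, 0, 90], [0.4, 0, 0, 0, 120], [0, 0, 0, 0, 120], [0, 0, 0, 0, 160], [0, 0, 0, 0, 220], [0, 0, 0, 0, 220], [0, 0, 0, 0, 220], [0, 0, 0, 0, 220]],
])

```text
time: 17.25
position: [0.5375, -0.3277, 0.0281]
ee_rot: [0.26, 0.658, 0.26, -0.658]
wrist_force: [-1.9, 1.1, 5.4]
gripper_width: 0.0267
```

```bash
python3 plan.py .5376 -.3269 -46.7 .028
```

```text
t 17.25 pos [ 0.5375 -0.3277  0.0281] jaw now -46.9 toolx [ 0. -0. -1.] w 0.0267 F [-1.9  1.1  5.4]
ty,tz cm [-0.05 -0.06] spin -0.2 q6 then 4 dx(down) to z 0.01
```

jog_arm([
  [[-2, 0, 0, 0, 220], [-4, 0, 0, 0, 220], [-4, 0, 0, 0, 220], [0, 0, 0, 0, 220], [0, 0, 0, 0, 220]],
])

```text
time: 17.88
position: [0.537, -0.3272, 0.1268]
ee_rot: [-0.259, -0.658, -0.26, 0.658]
wrist_force: [-0.5, 0.9, -1.7]
gripper_width: 0.0262
```

```bash
python3 plan.py .6471 .0115 133.1 .035
```

```text
t 17.88 pos [ 0.537  -0.3272  0.1268] jaw now -46.9 toolx [-0.001  0.001 -1.   ] w 0.0262 F [-0.5  0.9 -1.7]
ty,tz cm [-17.22 -31.18] spin -0.0 q6 then 37 dx(down) to z 9.18
```

jog_arm([
  [[0, -1.72, -3.12, 0, 220], [0, -1.72, -3.12, 0, 220], [0, -1.72, -3.12, 0, 220], [0, -1.72, -3.12, 0, 220], [0, -1.72, -3.12, 0, 220], [0, -1.72, -3.12, 0, 220], [0, -1.72, -3.12, 0, 220], [0, -1.72, -3.12, 0, 220], [0, -1.72, -3.12, 0, 220], [0, -1.74, -3.1, 0, 220], [0, 0, 0, 0, 220], [2, 0, 0, 0, 220], [2, 0, 0, 0, 220], [0, 0, 0, 0, 220], [0, 0, 0, 0, 220], [0, 0, 0, 0, 220]],
])

```text
time: 19.88
position: [0.6482, 0.0108, 0.0885]
ee_rot: [0.26, 0.658, 0.259, -0.657]
wrist_force: [0.3, 0.8, -0.8]
gripper_width: 0.0267
```

```bash
python3 plan.py .6471 .0115 133.1 .035
```

```text
t 19.88 pos [0.6482 0.0108 0.0885] jaw now -46.9 toolx [ 0.002 -0.    -1.   ] w 0.0267 F [ 0.3  0.8 -0.8]
ty,tz cm [-0.12  0.04] spin -0.0 q6 then 37 dx(down) to z 5.35
```

jog_arm([
  [[2, -0.1, 0.04, 0, 220], [2, 0, 0, 0, 220], [0, 0, 0, 0, 220], [0.4, 0, 0, 0, 220], [0.4, 0, 0, 0, 220], [0.3, 0, 0, 0, 220], [0, 0, 0, 0, 220], [0, 0, 0, 0, 220]],
])

```text
time: 20.88
position: [0.6467, 0.0116, 0.0368]
ee_rot: [0.26, 0.658, 0.26, -0.658]
wrist_force: [-0.0, 0.3, -0.2]
gripper_width: 0.0267
```

```bash
python3 plan.py .6471 .0115 133.1 .035
```

```text
t 20.88 pos [0.6467 0.0116 0.0368] jaw now -46.9 toolx [ 0. -0. -1.] w 0.0267 F [-0.   0.3 -0.2]
ty,tz cm [ 0.04 -0.02] spin -0.0 q6 then 37 dx(down) to z 0.18
```

jog_arm([
  [[0.15, 0, 0, 0, 220], [0, 0, 0, 0, 220], [0, 0, 0, 0, 180], [0, 0, 0, 0, 140], [0, 0, 0, 0, 140], [-1, 0, 0, 0, 140], [-3, 0, 0, 0, 140], [-4, 0, 0, 0, 140], [-4, 0, 0, 0, 60], [0, 0, 0, 0, 0]],
])

```text
time: 22.12
position: [0.6495, 0.0112, 0.1606]
ee_rot: [0.261, 0.661, 0.258, -0.655]
wrist_force: [0.3, -1.3, -0.2]
gripper_width: 0.0593
```

```bash
python3 plan.py .4864 -.2208 -83 .10
```

```text
t 22.12 pos [0.6495 0.0112 0.1606] jaw now -46.9 toolx [ 0.009 -0.002 -1.   ] w 0.0593 F [ 0.3 -1.3 -0.2]
ty,tz cm [ 5.8  27.76] spin 36.1 q6 then 48 dx(down) to z 6.06
```

jog_arm([
  [[0, 0.73, 3.47, 0, 0], [0, 0.73, 3.47, 0, 0], [0, 0.73, 3.47, 0, 0], [0, 0.73, 3.47, 0, 0], [0, 0.73, 3.47, 0, 0], [0, 0.73, 3.47, 0, 0], [0, 0.71, 3.47, 0, 0], [0, 0.71, 3.47, 0, 0], [1.5, 0, 0, 9, 0], [1.5, 0, 0, 9, 0], [1.5, 0, 0, 9, 0], [1.5, 0, 0, 9, 0], [0, 0, 0, 0, 0], [0, 0, 0, 0, 0], [0, 0, 0, 0, 0]],
])

```text
time: 24.0
position: [0.4838, -0.2206, 0.0958]
ee_rot: [0.044, 0.706, 0.044, -0.705]
wrist_force: [-0.1, -0.4, 0.2]
gripper_width: 0.0921
```

```bash
python3 plan.py .4864 -.2208 -83 .028
```

```text
t 24.0 pos [ 0.4838 -0.2206  0.0958] jaw now -82.8 toolx [ 0.001 -0.001 -1.   ] w 0.0921 F [-0.1 -0.4  0.2]
ty,tz cm [ 0.05 -0.25] spin 0.2 q6 then 46 dx(down) to z 6.78
```

jog_arm([
  [[2.4, 0.05, -0.25, 0, 0], [2.4, 0, 0, 0, 60], [1.6, 0, 0, 0, 90], [0.4, 0, 0, 0, 120], [0, 0, 0, 0, 120], [0, 0, 0, 0, 160], [0, 0, 0, 0, 220], [0, 0, 0, 0, 220], [0, 0, 0, 0, 220], [0, 0, 0, 0, 220]],
])

```text
time: 25.25
position: [0.4862, -0.2206, 0.0275]
ee_rot: [0.044, 0.706, 0.044, -0.706]
wrist_force: [-1.2, 0.4, 3.2]
gripper_width: 0.0244
```

```bash
python3 plan.py .4864 -.2208 -83 .028
```

```text
t 25.25 pos [ 0.4862 -0.2206  0.0275] jaw now -82.9 toolx [ 0. -0. -1.] w 0.0244 F [-1.2  0.4  3.2]
ty,tz cm [ 0.02 -0.02] spin 0.1 q6 then 46 dx(down) to z -0.05
```

jog_arm([
  [[-2, 0, 0, 0, 220], [-4, 0, 0, 0, 220], [-4, 0, 0, 0, 220], [0, 0, 0, -9, 220], [0, 0, 0, -9, 220], [0, 0, 0, -9, 220], [0, 0, 0, -9, 220], [0, 0, 0, 0, 220], [0, 0, 0, 0, 220]],
])

```text
time: 26.38
position: [0.4858, -0.2204, 0.1268]
ee_rot: [-0.259, -0.658, -0.259, 0.658]
wrist_force: [0.2, -0.2, -1.0]
gripper_width: 0.0247
```

```bash
python3 plan.py .6951 -.0388 133.1 .035
```

```text
t 26.38 pos [ 0.4858 -0.2204  0.1268] jaw now -47.1 toolx [-0.  0. -1.] w 0.0247 F [ 0.2 -0.2 -1. ]
ty,tz cm [  0.96 -27.69] spin -0.2 q6 then 31 dx(down) to z 9.18
```

jog_arm([
  [[0, 0.12, -3.46, 0, 220], [0, 0.12, -3.46, 0, 220], [0, 0.12, -3.46, 0, 220], [0, 0.12, -3.46, 0, 220], [0, 0.12, -3.46, 0, 220], [0, 0.12, -3.46, 0, 220], [0, 0.12, -3.46, 0, 220], [0, 0.12, -3.46, -0.2, 220], [0, 0, 0, 0, 220], [2, 0, 0, 0, 220], [2, 0, 0, 0, 220], [0, 0, 0, 0, 220], [0, 0, 0, 0, 220], [0, 0, 0, 0, 220]],
])

```text
time: 28.12
position: [0.6953, -0.0388, 0.0881]
ee_rot: [0.261, 0.658, 0.26, -0.657]
wrist_force: [-0.2, -0.6, -0.7]
gripper_width: 0.025
```

```bash
python3 plan.py .6951 -.0388 133.1 .035
python3 - <<'E'
from h import *
p,d=optics.camera('scene')
u,v=to_pix('scene',[.65,-.05,.03])[0];u,v=int(u),int(v);a=p[v-50:v+35,u-50:u+50]
cv2.imwrite('pics/sc2.png',cv2.resize(a[:,:,::-1],None,fx=6,fy=6,interpolation=cv2.INTER_CUBIC))
E
```

```text
t 28.12 pos [ 0.6953 -0.0388  0.0881] jaw now -46.7 toolx [ 0.002 -0.    -1.   ] w 0.025 F [-0.2 -0.6 -0.7]
ty,tz cm [-0.01  0.01] spin 0.2 q6 then 34 dx(down) to z 5.31
```

View pics/sc2.png

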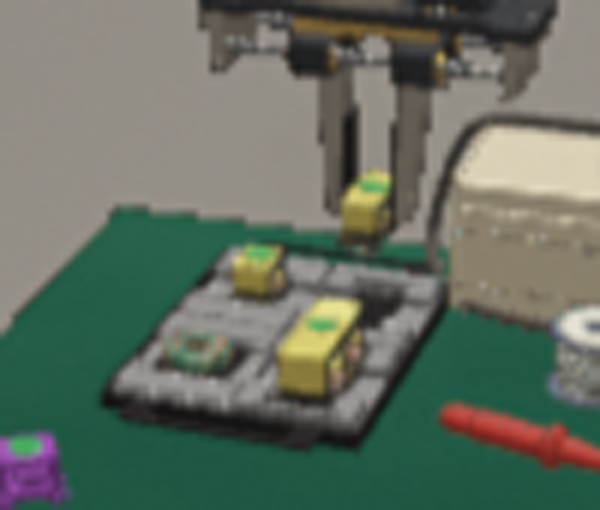

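Run:
```python
from h import *
d=np.load('top0.npz')['d'];K,D,o,M=cal('top')
for u,v in((170,92),(180,85),(190,70),(200,55),(195,40),(160,85)):
    q=cv2.undistortPoints(np.float64([[[u,v]]]),K,D)[0,0];print(u,v,(o+M@np.r_[q,1]*d[v,u]).round(3))
```

```text
170 92 [ 0.773 -0.043  0.081]
180 85 [ 0.788 -0.068  0.084]
190 70 [ 0.826 -0.091  0.082]
200 55 [ 0.857 -0.118  0.098]
195 40 [ 0.881 -0.11   0.125]
160 85 [ 0.791 -0.018  0.08 ]
```

Box top measures 0.082 m, and the gripper body stays above 0.105 m. It clears, so I lower.

jog_arm([
  [[2, 0, 0, 0.2, 220], [2, 0, 0, 0, 220], [0, 0, 0, 0, 220], [0.4, 0, 0, 0, 220], [0.4, 0, 0, 0, 220], [0.3, 0, 0, 0, 220], [0, 0, 0, 0, 220], [0, 0, 0, 0, 220]],
])

```text
time: 29.18
position: [0.6948, -0.0385, 0.0363]
ee_rot: [0.26, 0.658, 0.26, -0.658]
wrist_force: [-0.2, -0.4, -0.6]
gripper_width: 0.0248
```

```bash
python3 plan.py .6951 -.0388 133.1 .0345
```

```text
t 29.18 pos [ 0.6948 -0.0385  0.0363] jaw now -46.9 toolx [ 0. -0. -1.] w 0.0248 F [-0.2 -0.4 -0.6]
ty,tz cm [0.04 0.  ] spin -0.0 q6 then 34 dx(down) to z 0.18
```

jog_arm([
  [[0.15, 0, 0, 0, 220], [0, 0, 0, 0, 220], [0, 0, 0, 0, 180], [0, 0, 0, 0, 145], [0, 0, 0, 0, 145], [-1, 0, 0, 0, 145], [-3, 0, 0, 0, 145], [-4, 0, 0, 0, 145], [-4, 0, 0, 0, 145], [0, 1.2, 4, 0, 60], [0, 1.2, 4, 0, 0], [0, 1.2, 4, 0, 0], [0, 1.2, 4, 0, 0], [0, 1.2, 4, 0, 0], [0, 1.2, 4, 0, 0], [0, 1.2, 4, 0, 0], [0, 1.2, 4, 0, 0], [0, 1.2, 4, 0, 0], [0, 0, 0, 0, 0], [0, 0, 0, 0, 0]],
])

```text
time: 31.68
position: [0.5059, -0.3628, 0.1551]
ee_rot: [0.26, 0.658, 0.26, -0.657]
wrist_force: [0.3, 0.7, 0.6]
gripper_width: 0.0921
```

Run:
```python
from h import *
s=readout.read_state();print(s['time'],s['position'])
p,d=optics.camera('top');q,_=optics.camera('scene')
u,v=to_pix('scene',[.65,-.05,.03])[0];u,v=int(u),int(v)
a=cv2.resize(p[95:205,120:240][:,:,::-1],(400,367),interpolation=cv2.INTER_CUBIC)
b=cv2.resize(q[v-40:v+40,u-44:u+44][:,:,::-1],(400,367),interpolation=cv2.INTER_CUBIC)
cv2.imwrite('pics/end.png',np.hstack([a,b]))
hsv=cv2.cvtColor(p,cv2.COLOR_RGB2HSV);m=((hsv[...,0]>17)&(hsv[...,0]<75)&(hsv[...,1]>80)&(hsv[...,2]>120)).astype(np.uint8)
for nm,n,z in(('L',(.6251,-.1009),.045),('M',(.6935,-.037),.036),('S',(.6455,.0138),.036)):
    uv=to_pix('top',[*n,z])[0].astype(int);mm=np.zeros_like(m);cv2.circle(mm,tuple(int(t) for t in uv),24,1,-1)
    _,l=cv2.connectedComponents(m*mm);k=l[uv[1],uv[0]];yy,xx=np.where(l==k)
    W=to_plane('top',np.c_[xx,yy],z)[:,:2]*1000;r=cv2.minAreaRect(W.astype(np.float32))
    print(nm,'off mm',(np.array(r[0])-np.array(n)*1000).round(1),np.round(r[1:][0],1),round(r[2],1))
```

```text
31.675 [ 0.50588189 -0.36282615  0.15508921]
L off mm [ 0.9 -1.3] [68.8 26. ] 43.8
M off mm [-0.3 -2.5] [52.6 21.1] 43.8
S off mm [ 0.2 -0.8] [30.8 22.6] 44.1
```

View pics/end.png

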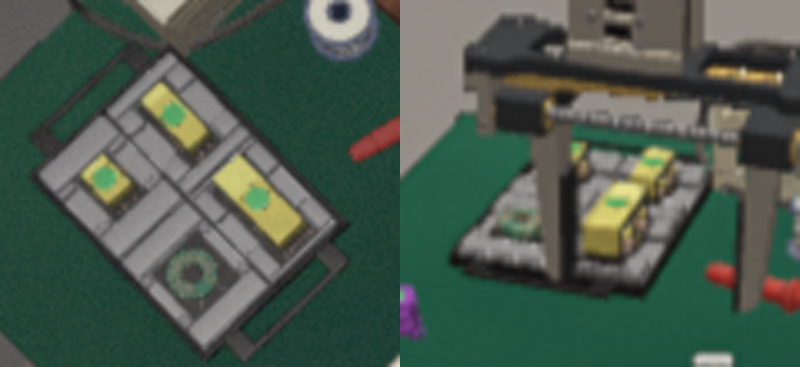

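All four sit in their pockets, within 2.5 mm of centre in this view. One depth check for height and tilt, then hand in.

Run:
```python
from h import *
p,d=optics.camera('top');K,D,o,M=cal('top')
hsv=cv2.cvtColor(p,cv2.COLOR_RGB2HSV);m=((hsv[...,0]>17)&(hsv[...,0]<75)&(hsv[...,1]>80)&(hsv[...,2]>120)).astype(np.uint8)
def pts(xx,yy):
    q=cv2.undistortPoints(np.float64(np.c_[xx,yy])[:,None],K,D)[:,0];return o+(np.c_[q,np.ones(len(q))]*d[yy,xx][:,None])@M.T
for nm,n,z in(('L',(.6251,-.1009),.045),('M',(.6935,-.037),.036),('S',(.6455,.0138),.036)):
    uv=to_pix('top',[*n,z])[0].astype(int);mm=np.zeros_like(m);cv2.circle(mm,tuple(int(t) for t in uv),24,1,-1)
    _,l=cv2.connectedComponents(m*mm);k=(l==l[uv[1],uv[0]]).astype(np.uint8);k=cv2.erode(k,np.ones((3,3)));yy,xx=np.where(k)
    P=pts(xx,yy);A=np.c_[P[:,:2]-n,np.ones(len(P))];c=np.linalg.lstsq(A,P[:,2],rcond=None)[0];print(nm,'expect',z,'height,slopes',c[2].round(4),c[:2].round(3))
# red dots vs start
p0=np.load('top0.npz')['p']
for nm,(u,v) in(('Mf',(336,212)),('Sf',(269,277))):
    w=np.s_[v-14:v+14,u-14:u+14]
    f=lambda P:np.argwhere((P[w][...,0]>180)&(P[w][...,1]<110)).mean(0)
    print(nm,f(p.astype(int)),f(p0.astype(int)))
```

```text
L expect 0.045 height,slopes 0.0441 [-0.    -0.001]
M expect 0.036 height,slopes 0.0372 [-3.752  0.468]
S expect 0.036 height,slopes 0.0365 [-0.071  0.04 ]
Mf [nan nan] [14.67857143 14.5       ]
Sf [nan nan] [14.08695652 14.7826087 ]<stdin>:14: RuntimeWarning: Mean of empty slice.
  ret = um.true_divide(
```

The medium's slope comes from stray depth pixels, and the arm probably hides the red dots. I move the arm clear and repeat the check with outliers excluded.

```bash
python3 plan.py .2 -.54 -60
```

```text
t 31.82 pos [ 0.5062 -0.3621  0.1548] jaw now -46.8 toolx [ 0.  0. -1.] w 0.0918 F [0.3 0.4 0.4]
ty,tz cm [-7.98 34.5 ] spin 13.2 q6 then -21 dx(down) to z None
```

jog_arm([
  [[-2, -0.8, 3.45, 0, 0], [-2, -0.8, 3.45, 0, 0], [-2, -0.8, 3.45, 0, 0], [0, -0.8, 3.45, 0, 0], [0, -0.8, 3.45, 0, 0], [0, -0.8, 3.45, 0, 0], [0, -0.8, 3.45, 0, 0], [0, -0.8, 3.45, 0, 0], [0, -0.8, 3.45, 0, 0], [0, -0.8, 3.45, 0, 0], [0, 0, 0, 0, 0], [0, 0, 0, 0, 0]],
])

```text
time: 33.33
position: [0.2, -0.5398, 0.2145]
ee_rot: [0.26, 0.658, 0.26, -0.657]
wrist_force: [0.1, -0.4, 0.2]
gripper_width: 0.092
```

Run:
```python
from h import *
p,d=optics.camera('top');K,D,o,M=cal('top')
cv2.imwrite('pics/fin.png',cv2.resize(p[:,:,::-1],(800,600)))
hsv=cv2.cvtColor(p,cv2.COLOR_RGB2HSV);m=((hsv[...,0]>17)&(hsv[...,0]<75)&(hsv[...,1]>80)&(hsv[...,2]>120)).astype(np.uint8)
def pts(xx,yy):
    q=cv2.undistortPoints(np.float64(np.c_[xx,yy])[:,None],K,D)[:,0];return o+(np.c_[q,np.ones(len(q))]*d[yy,xx][:,None])@M.T
for nm,n,z in(('L',(.6251,-.1009),.045),('M',(.6935,-.037),.036),('S',(.6455,.0138),.036)):
    uv=to_pix('top',[*n,z])[0].astype(int);mm=np.zeros_like(m);cv2.circle(mm,tuple(int(t) for t in uv),24,1,-1)
    _,l=cv2.connectedComponents(m*mm);k=(l==l[uv[1],uv[0]]).astype(np.uint8);k=cv2.erode(k,np.ones((3,3)));yy,xx=np.where(k&(d>0))
    P=pts(xx,yy);g=abs(P[:,2]-np.median(P[:,2]))<.01;P=P[g];A=np.c_[P[:,:2]-n,np.ones(len(P))];c=np.linalg.lstsq(A,P[:,2],rcond=None)[0];print(nm,len(P),(~g).sum(),'expect',z,'height,slopes',c[2].round(4),c[:2].round(3))
p0=np.load('top0.npz')['p']
for nm,(u,v) in(('Mf',(336,212)),('Sf',(269,277))):
    w=np.s_[v-14:v+14,u-14:u+14]
    f=lambda P:np.argwhere((P[w][...,0]>180)&(P[w][...,1]<110)).mean(0)
    print(nm,f(p.astype(int)),f(p0.astype(int)))
```

```text
L 196 0 expect 0.045 height,slopes 0.0442 [-0.013 -0.003]
M 108 0 expect 0.036 height,slopes 0.0354 [-0.012 -0.029]
S 70 0 expect 0.036 height,slopes 0.0357 [ 0.068 -0.132]
Mf [14.5862069  14.44827586] [14.67857143 14.5       ]
Sf [14.09090909 14.90909091] [14.08695652 14.7826087 ]
```

View pics/fin.png

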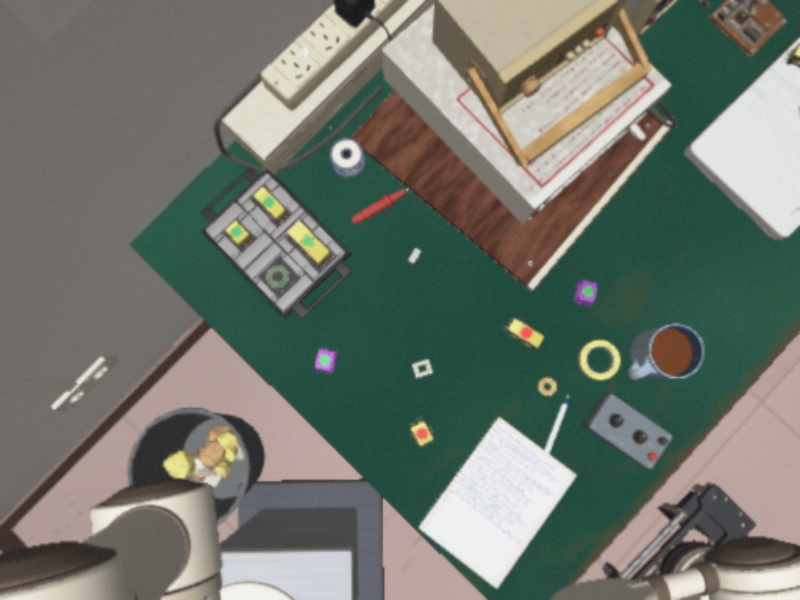

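The tray at (277,245) holds all four parts and the red-dotted ones at (525,332) and (421,433) have not moved. The small one's slope changed sign between the two looks while its height held, so that is depth noise.

```bash
python3 -c "
from plant import job; print(job.finish_job())"
```

```text
the job is handed in; nothing more can be done
None
```

I packed the green toroid and the large, small and medium green-dot transformers into their own pockets, and handed the job in at about 33 s of the 93 s allowed. No contact force showed as the parts went in.

**Last checks**
- **Position:** the three transformers measured within about 2.5 mm of their pocket centres. The medium was furthest off, about 1.9 mm along its pocket, slightly more than the 1.5 mm slack, so part of that is measuring error. They lie within about 1° of the tray's direction.
- **Height:** their tops were within 1 mm of the height expected when fully down.
- **Toroid:** I judged it flat in its pocket and about 1–2 mm off centre from the pictures only; I did not measure its height.
- **Red-dotted parts:** both were within 0.2 pixel of where they started.
- **Arm:** it was parked clear with the gripper open.

**Checks that disagreed**
- **Camera and robot:** they disagreed by about 2.4 mm across the tray. I measured this on the placed toroid and corrected for it on the three transformers.
- **Tilt:** the first reading for the medium was nonsense, and the repeat with the arm clear showed it level. The small one's readings conflicted (about 0.08, then 0.15 rad, in opposite directions), the second over the 0.12 limit. I took that as depth noise because its height was right both times, so its tilt rests on that and on the pictures.

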